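# Clamp a stamping die in the inclined engraving stand

## Robot

A 6-joint arm with a two-finger parallel gripper is mounted at the origin on the work surface. World frame = base frame: x ahead of the robot, y to its left, z up, the work surface at z = 0. Lengths are in m, angles in rad, forces in N, time in s.
With the tool pointing down it reaches from about 0.3 to 0.95 m from the base axis. Payload 3.1 kg.
Tool frame: the origin (TCP) lies midway between the tips of the shut fingers; the grasp point (between the pads) lies 19 mm behind it (r.grip_depth is the z of the grasp point in the tool frame, in m); z points along the fingers, y is the line along which they close (so a half turn about z gives the same grasp; the last joint's range is limited). The gripper opens to 85 mm and grips with 20 to 120 N. Pads are 22 mm wide; open, the fingers measure 114 mm over their backs; the gripper's body (76 mm by 85 mm) begins 54 mm behind the grasp point. The pads swing forward as they close: fully open they stand 13 mm farther back than shut.
Start: joints at [1.278, 0.308, 1.634, -0, 1.2, -0.07], TCP at [0.138, 0.61, 0.231] pointing down, gripper open.
Joint ranges: [-3.06, 3.06], [-0.79, 1.96], [0.05, 2.63], [-1.19, 4.34], [0.05, 2.64], [-2.94, 2.94]. Speed limits (rad/s): [2.79, 2.79, 3.14, 3.14, 3.14, 3.14].

## Interface

Orientations are given as [roll, pitch, yaw] about the fixed x, y, z axes, in that order (R = Rz(yaw) Ry(pitch) Rx(roll)).
In Python, from rig import r, get_image, job gives the robot as it stands.
- The arm moves only by the shell command python3 -m creep 'ROWS' [OPENING] [FORCE]. ROWS is JSON, a list that holds one entry, the list of rows, each a list of 6 numbers: the shift along the tool's x, y, z in cm, then the turn, a rotation vector about the tool's x, y, z in rad. In form: [[[dx, dy, dz, ax, ay, az], ...]]. A call has 1 to 8 rows; each row is the pose to reach, as a shift and turn from the pose commanded when the call began, along the tool's axes at that moment; what a row does not reach only later rows make up. A row lasts 1/12 s, in which the tool goes at most 41.7 mm and 7.16 degrees, less where a joint would pass 70% of its speed; a pose out of reach is approached as far as the arm can. A call with a gripper value outside its range is refused whole. OPENING is the finger opening in cm, from 0 to 8.54, set as the call begins (- or left out, the last holds). The fingers move at their own pace and stop on an object; FORCE is the grip in N (left out, the last holds). Time passes only in rows, so rows that repeat a pose let the fingers close. It gives the time, the measured TCP pose, the force, the opening and the grip force at its end, in the units of the state.
- r.state(): the state, without advancing time (a new reading comes with each control period).
- get_image(name): name is "scene" or "side" or "wrist"; returns a dict with "image" (420x560x3 uint8, red, green, blue), "depth" (420x560 float32, m along the optical axis (not along the pixel's ray), 0 where there is no reading), "mtx" (3x3 intrinsics, pixels), "extrinsics" (4x4, takes a point from camera to world coordinates). Camera axes: x right, y up, looking along -z (the intrinsics and any distortion apply to the point x, -y, -z); pixel columns grow to the right and rows downward; lengths in m; the calibration is good to about 2 mm. The wrist camera is an equidistant fisheye: a pixel r from the principal point sees the ray r / f radians off the axis. A picture is of the moment at which its call begins.
- job.sign_off(): hands the job in; it is judged then, once.
The state is a dict: "clock": time; "joint_pos": joint angles; "qvel": joint speeds; "tau": joint torques, N m; "tcp_pos": TCP position; "eef_rot": TCP orientation; "ft_force": force on the tool from outside, world axes, zero at the start; "torque": the same for the moment, N m; "grip_width": opening from 0.0 (shut) to 1.0 (fully open); "grip_force": force on a finger pad.
Only numpy, scipy, OpenCV 4.12 (cv2) and the standard library are available. Lean on these libraries where they do the work, as an engineer would, in place of code of your own. Each camera call takes 0.05 s, during which the arm holds its last target. There are 200 camera calls.

## Task

Take the oblong steel die out of the wooden tray and set it, pattern side up, fully home in the matching pocket of the inclined engraving stand while the stand's locking lever is still open. Then swing the lever fully shut across the die so that it is locked in. Leave the other dies and the tools, bowls and jar on the bench where they are.

Things in the scene. Friction and masses are not known exactly. Their poses are not given: they have to be found in the camera images.
- die: Oblong die: plain steel block, 34 (its x) x 50 (its y) x 38 mm high, about 0.4 kg, round pattern on top. The only die with an oblong plan. Starts upright in the tray in any of three places in a row, about 90 mm apart. Origin: centre of its underside; z up through the pattern. Half a turn about z makes no difference to the fit.
- tray: Shallow wooden tray, fixed for the job, 130 (x) x 300 (y) mm, rim 16 mm high, wall and floor about 6 mm thick; holds the three dies in a row along its y. Origin: centre of its underside.
- holder: Inclined aluminium plate of the engraving stand, fixed, 30 mm thick, leaning 25 degrees so that its face looks up and back towards the robot. Origin: centre of the pocket's mouth, in the face. x up the slope, y across it to the left, z out of the face (25 degrees from vertical). Face: x -60 to +100, y -80 to +80 mm.
- pocket_floor (a point): Centre of the pocket's flat floor, 18 mm below the face; axes as holder. The pocket is 36.6 mm along x by 52.6 mm along y (1.3 mm play each side of the die), mouth bevelled to 41.6 x 57.6 mm over its upper 5 mm. The die goes in along -z, long side along y; when home its underside is here and its top is 20 mm above the face.
- lever (a joint): Locking lever's angle about the pivot, axis along holder z. 0 = fully shut (stop): arm along holder -y, across the pocket's middle. Opens towards +x (up the slope), stop at 1.75; starts at 1.2 to 1.7. At angle q the knob is at x = 85 sin q, y = 50 - 85 cos q mm in the holder's frame. Friction, about 1 N at the knob, holds it where it is left.
- pivot (a point): Top centre of the lever's hub on its pivot post, at x 0, y +50, z +34.5 mm in the holder's frame; axes as holder. Hub radius 11 mm, post radius 9 mm. The steel arm is 16 mm wide, 8 mm thick, its underside 22.5 mm above the face: it passes 2.5 mm over a die that is home and strikes one that is not.
- lever_knob (a point): Mid-height of the lever's knob: steel pin, 14 mm diameter, 26 mm tall, standing along holder z on the arm's free end, 85 mm from the pivot. It spans 30.5 to 56.5 mm above the face (this point 43.5 mm). Its frame turns with the lever; z is the holder's z.
- round_die: Another die in the tray: steel cylinder, 42 mm diameter, 34 mm high; not to be used. Origin: centre of underside.
- square_die: Another die in the tray: steel block, 42 x 42 mm, 28 mm high; not to be used. Origin: centre of underside.
- hammer: Hammer, 240 mm long, lying on the bench beyond the work, handle along its x.
- bowl: White ceramic bowl, 100 mm across, 40 mm high, on the left far part of the bench. Origin: centre of underside.
- bowl2: White ceramic bowl, 90 mm across, 38 mm high, on the right far part of the bench. Origin: centre of underside.
- brush: Brush, 180 mm long, lying on the left of the bench.
- jar: Amber jar with a white cap, 56 mm across, 70 mm high, standing on the right of the bench. Origin: centre of underside.
Mind the look-alikes: they are no part of the job. What is shaped like the die but blue is not meant. What is shaped like the part that bears holder but purple or yellow is not meant.

How it is judged:
On the way, in this order (a step that is already met when the one before it is completed fails the run):
1. the oblong die is home in the pocket while the lever is still open (x of die in the frame of holder between -0.003 and 0.003 m and y of die in the frame of holder between -0.003 and 0.003 m and z of die in the frame of holder below -0.0163 m and angle between the z axis of die and the z axis of holder, either way round below 0.07 rad and value of joint lever above 0.7 rad), for 0.2 s.
2. the lever is shut over the die (x of die in the frame of holder between -0.003 and 0.003 m and y of die in the frame of holder between -0.003 and 0.003 m and z of die in the frame of holder below -0.0163 m and angle between the z axis of die and the z axis of holder, either way round below 0.07 rad and value of joint lever below 0.08 rad), for 0.2 s.
At the end, for the whole second after the job is handed in: The oblong die sits pattern up in the stand's pocket, within 3 mm of its centre, no more than 1.7 mm short of the bottom and within 0.07 rad of square to the plate, at rest; the lever is shut to within 0.08 rad; the other dies, hammer, bowls, brush and jar are within 30 mm of where they began (all of step 2 and linear speed of die below 0.02 m/s and distance of each of round_die, square_die, hammer, bowl, bowl2, brush, jar from where it was at the start of the episode below 0.03 m); the robot touches nothing.
It fails at once if another die or something else on the bench is moved by more than 30 mm (distance of any of round_die, square_die, hammer, bowl, bowl2, brush, jar from where it was at the start of the episode above 0.03 m).
It also fails if it takes over 64 s, if anything falls off the work surface, if the arm or the gripper's body presses on something with over 40 N, if the wrist force passes 120 N, or if a joint passes its speed limit or range.

## Working session

There is one attempt and no reset: what is moved stays moved. The work goes in short steps, Python scripts to look and compute and a shell command to move; the robot and the scene stay as the last step left them, time stands still between calls to the robot, and variables do not carry over. Pictures are saved under pics/ and viewed, at most 10 in all, crops included, and the job is handed in when it is done.

```bash
ls; mkdir -p pics
cat > h.py <<'E'
import numpy as np, cv2, pickle
from scipy.spatial.transform import Rotation as R
from rig import r, get_image
def grab(n,f):
    d=get_image(n); pickle.dump(d,open(f'pics/{f}.pkl','wb')); cv2.imwrite(f'pics/{f}.png',d['image'][:,:,::-1]); return d
def load(f): return pickle.load(open(f'pics/{f}.pkl','rb'))
def cloud(d):
    K=d['mtx'];Z=d['depth'];v,u=np.mgrid[:Z.shape[0],:Z.shape[1]]
    P=np.stack([(u-K[0,2])/K[0,0]*Z,-(v-K[1,2])/K[1,1]*Z,-Z],-1)
    E=d['extrinsics']; return P@E[:3,:3].T+E[:3,3]
E
python3 - <<'E'
from h import *
a=grab('scene','s0');b=grab('side','d0')
print(a['mtx'],a['extrinsics'],b['extrinsics'],r.state())
cv2.imwrite('pics/both.png',cv2.resize(np.vstack([a['image'],b['image']])[:,:,::-1],None,fx=.71,fy=.71))
E
```

```text
pics
[[473.6819043    0.         278.16567838]
 [  0.         473.6819043  211.34162091]
 [  0.           0.           1.        ]] [[-0.85717261 -0.44554653  0.25834746  0.92480967]
 [ 0.51488439 -0.72942673  0.45036731  0.63328628]
 [-0.01221405  0.51906159  0.85464957  1.29940374]
 [ 0.          0.          0.          1.        ]] [[-0.98420718  0.09164306 -0.15145221  0.38294701]
 [-0.17577914 -0.60708939  0.77494785  0.84743501]
 [-0.02092644  0.78933138  0.61361068  0.75431137]
 [ 0.          0.          0.          1.        ]] {'clock': 0.1, 'joint_pos': array([ 1.27830841e+00,  3.08915678e-01,  1.63503582e+00, -3.67830947e-05,
        1.19971421e+00, -6.97062756e-02]), 'qvel': array([ 1.56145926e-04, -1.80840256e-04, -3.05689634e-03, -7.33495835e-05,
       -3.00903269e-04, -1.43440804e-04]), 'tau': array([-2.57648162e-04, -4.16408229e+01, -2.77645719e+01, -1.72324822e-04,
        4.01192898e-03, -2.08656559e-05]), 'tcp_pos': array([0.13791767, 0.60883743, 0.23017449]), 'eef_rot': array([-3.13952226e+00, -1.10218617e-04,  2.91882428e+00]), 'ft_force': array([0.21413187, 0.65317804, 0.49693919]), 'torque': array([ 0.00730652,  0.01436279, -0.01650788]), 'grip_force': 0.0, 'grip_width': 0.9991258253412482}
```

View pics/both.png

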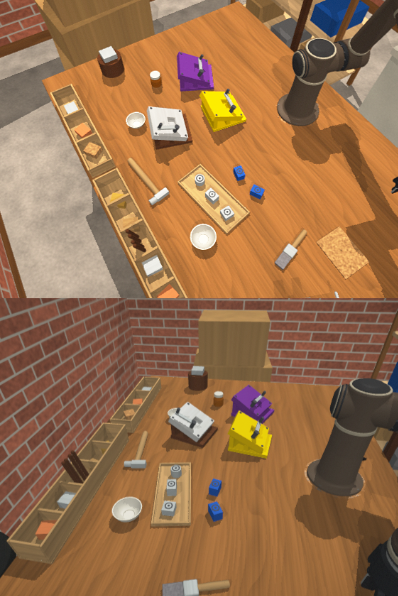

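The scene view (shown at 0.71 scale) has an aluminium stand at about (168,125), with purple (195,72) and yellow (222,108) look-alike stands. The tray dies are at (200,180), (212,195) and (228,213), with blue look-alike blocks at (239,173) and (257,191). Next I'll look at close crops of the tray and the stand.

Run:
```python
from h import *
a=load('s0')['image'][:,:,::-1]
t=cv2.resize(a[225:330,245:355],None,fx=5,fy=5,interpolation=cv2.INTER_CUBIC)
s=cv2.resize(a[140:215,200:280],None,fx=5,fy=5,interpolation=cv2.INTER_CUBIC)
cv2.imwrite('pics/t.png',t);
b=load('d0')['image'][:,:,::-1]
s2=cv2.resize(b[140:215,225:315],None,fx=4.44,fy=4.44,interpolation=cv2.INTER_CUBIC)
H=375; s2=s2[:300]
c=np.zeros((375+0,800,3),np.uint8); c[:375,:400]=s[:375,:400]; h,w=s2.shape[:2]; c[:h,400:400+min(w,400)]=s2[:,:400]
cv2.imwrite('pics/s.png',c)
```

```text
(no output)
```

View pics/t.png

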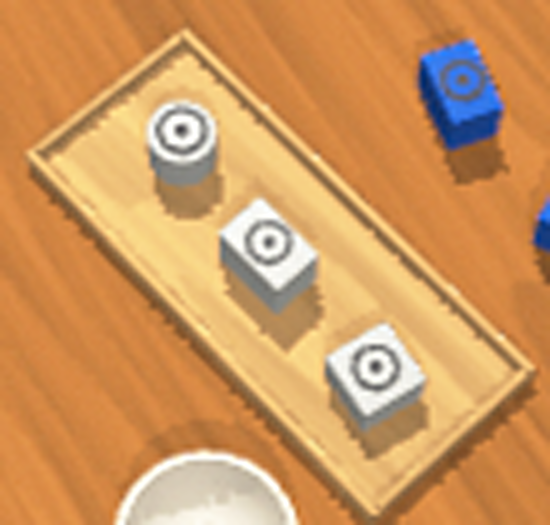

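View pics/s.png

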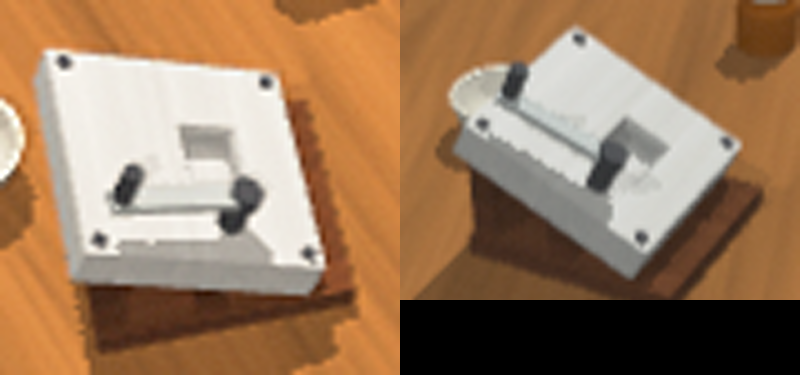

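The middle tray die at scene pixel (299,273) is the only oblong one; the neighbours are round (281,251) and square (320,298), and the blue blocks are not in the tray. The stand shows the pocket empty and the lever open, swung up-slope. Now I'll measure from depth.

Run:
```python
from h import *
a=load('s0');b=load('d0');A=cloud(a);B=cloud(b)
# die
for (P,uv,nm) in ((A,(299,273),'s'),(B,(242,687-0),'d')):
    if nm=='d': c=c0
    else: c=P[uv[1],uv[0]];c0=c
    m=(np.linalg.norm(P[...,:2]-c[:2],axis=-1)<.045)&(abs(P[...,2]-np.median(c0[2]))<.004)
    Q=P[m]; rect=cv2.minAreaRect((Q[:,:2]*1000).astype(np.float32)); print('die',nm,c,m.sum(),Q[:,2].mean(),rect)
# tray neighbours
for uv in ((281,251),(320,298)): print('other',A[uv[1],uv[0]])
# plate
c=A[140+250//5+40-40,200+100//5]; c=A[140+100//5,200+120//5]; print('seed',c)
def fit(P,c):
    m=np.linalg.norm(P-c,axis=-1)<.03
    for k in range(6):
        Q=P[m]; mu=Q.mean(0); n=np.linalg.svd(Q-mu,full_matrices=False)[2][2]; n*=np.sign(n[2])
        m=(abs((P-mu)@n)<.0025)&(np.linalg.norm(P-c,axis=-1)<(.03 if k<2 else .18))
    return m,mu,n
for P in (A,B):
    m,mu,n=fit(P,c); tilt=np.degrees(np.arccos(n[2]))
    y=np.cross([0,0,1],n);y/=np.linalg.norm(y);x=np.cross(y,n)  # x upslope?
    if x[2]<0:x=-x
    y=np.cross(n,x)
    lab=cv2.connectedComponents(m.astype(np.uint8))[1]; 
    k=np.bincount(lab[lab>0]).argmax(); Q=P[lab==k]
    px=(Q-mu)@x;py=(Q-mu)@y
    rect=cv2.minAreaRect((np.c_[px,py]*1000).astype(np.float32))
    print('plate',len(Q),mu,n,tilt,'x',x,np.degrees(np.arctan2(x[1],x[0])),'ext',px.min(),px.max(),py.min(),py.max(),rect)
    cen=mu+x*((rect[0][0])/1000)+y*rect[0][1]/1000
    print('centre',cen,'origin',cen-.02*x)
```

```text
die s [0.60075783 0.18029686 0.0432994 ] 181 0.04371369507307546 ((602.823974609375, 181.0442657470703), (35.12884521484375, 51.44681167602539), 11.538196563720703)
die d [0.60075783 0.18029686 0.0432994 ] 193 0.043372284053505746 ((604.5343627929688, 179.2101593017578), (33.56448745727539, 51.94409942626953), 10.22236442565918)
other [0.6081477  0.09255142 0.04187628]
other [0.58861865 0.27192337 0.03380783]
seed [ 0.61118809 -0.25111619  0.10128172]
plate 1091 [ 0.59676851 -0.2046886   0.08474005] [-0.40485526  0.13272942  0.90469615] 25.217609514135102 x [ 0.8596753  -0.28183951  0.42605736] -18.15142732266916 ext -0.08666301147216036 0.07652435436247539 -0.08227748093875054 0.08375516936835113 ((-5.0502166748046875, 0.9223098754882812), (162.6929931640625, 165.808837890625), 0.23855248093605042)
centre [ 0.59271429 -0.20238884  0.08258836] origin [ 0.57552078 -0.19675205  0.07406722]
plate 1135 [ 0.59339189 -0.20368967  0.08159276] [-0.40231848  0.12937052  0.90631292] 24.999303801149175 x [ 0.86280213 -0.27744478  0.42260725] -17.825841615571573 ext -0.07862225985070549 0.08217980819006206 -0.08352036590050832 0.08140050632452753 ((1.7565155029296875, -1.1353073120117188), (164.92459106445312, 160.6445770263672), 89.92626190185547)
centre [ 0.59455987 -0.20525781  0.08233508] origin [ 0.57730382 -0.19970891  0.07388293]
```

```bash
cat >> h.py <<'E'
def delta(p,Rt):
    s=r.state(); R0=R.from_euler('xyz',s['eef_rot']); Rt=R.from_matrix(Rt)
    print('shift cm',np.round(R0.inv().apply(np.array(p)-s['tcp_pos'])*100,2),'rot',np.round((R0.inv()*Rt).as_rotvec(),3),'t',round(s['clock'],2),'width cm',round(s['grip_width']*8.54,2),'F',np.round(s['ft_force'],1),s['grip_force'])
def frame(y,z): y=np.array(y)/np.linalg.norm(y); z=np.array(z)/np.linalg.norm(z); x=np.cross(y,z); x/=np.linalg.norm(x); return np.c_[x,np.cross(z,x),z]
def down(az): a=np.radians(az); return frame([np.cos(a),np.sin(a),0],[0,0,-1])
def holder(yaw=-18.0,tilt=25.0): return R.from_euler('ZY',[yaw,-tilt],degrees=True).as_matrix() # cols x,y,z
O=np.array([.5764,-.1982,.0740])
def htool(): H=holder(); return frame(H[:,0],-H[:,2])
E
python3 - <<'E'
from h import *
print(holder()); delta([.604,.180,.14],down(11))
E
```

```text
[[ 8.61949927e-01  3.09016994e-01 -4.01933852e-01]
 [-2.80064508e-01  9.51056516e-01  1.30596225e-01]
 [ 4.22618262e-01 -1.38777878e-17  9.06307787e-01]]
shift cm [-54.93 -31.51   9.08] rot [-2.000e-03  1.000e-03  1.156e+00] t 0.1 width cm 8.53 F [0.2 0.7 0.5] 0.0
```

```bash
A='[-54.9,-31.5,9.1,0,0,1.156]'; python3 -m creep '[[[-27.5,-15.8,0,0,0,0.6],[-27.5,-15.8,0,0,0,0.6],[-27.5,-15.8,0,0,0,0.6],[-27.5,-15.8,0,0,0,0.6],[-27.5,-15.8,0,0,0,0.6],[-27.5,-15.8,0,0,0,0.6],[-27.5,-15.8,0,0,0,0.6],[-27.5,-15.8,0,0,0,0.6]]]' 6.0 40; python3 -c "
from h import *
delta([.604,.180,.14],down(11))"
```

```text
clock: 0.77
tcp_pos: [0.3736, 0.3917, 0.2309]
eef_rot: [-3.141, 0.002, 2.317]
ft_force: [-0.5, 0.2, 0.3]
grip_width: 0.703
grip_force: 0.0
shift cm [-31.17   2.56   9.14] rot [-0.     0.002  0.554] t 0.77 width cm 6.0 F [-0.5  0.2  0.3] 0.0
```

```bash
python3 -m creep '[[[-31.2,2.6,9.1,0,0,0.554],[-31.2,2.6,9.1,0,0,0.554],[-31.2,2.6,9.1,0,0,0.554],[-31.2,2.6,9.1,0,0,0.554],[-31.2,2.6,9.1,0,0,0.554],[-31.2,2.6,9.1,0,0,0.554],[-31.2,2.6,9.1,0,0,0.554],[-31.2,2.6,9.1,0,0,0.554]]]' ; python3 -m creep '[[[0,0,0,0,0,0],[0,0,0,0,0,0]]]'
python3 - <<'E'
from h import *
delta([.604,.180,.14],down(11))
d=grab('wrist','w1'); print(d['mtx'],d['extrinsics'].round(3))
print(r.state()['joint_pos'].round(2))
E
```

```text
clock: 1.43
tcp_pos: [0.6039, 0.1812, 0.1388]
eef_rot: [-3.141, 0.001, 1.764]
ft_force: [0.8, 0.9, -0.2]
grip_width: 0.702
grip_force: 0.0
clock: 1.6
tcp_pos: [0.6027, 0.1819, 0.1386]
eef_rot: [-3.139, -0.0, 1.761]
ft_force: [-0.9, -0.5, -0.7]
grip_width: 0.704
grip_force: 0.0
shift cm [-0.21  0.09 -0.14] rot [-0.003 -0.    -0.001] t 1.6 width cm 6.01 F [-0.9 -0.5 -0.7] 0.0
[[325.1922621    0.         276.04497476]
 [  0.         325.1922621  203.3834983 ]
 [  0.           0.           1.        ]] [[ 0.982 -0.182 -0.056  0.588]
 [ 0.19   0.936  0.297  0.256]
 [-0.001 -0.302  0.953  0.282]
 [ 0.     0.     0.     1.   ]]
[0.23 0.41 1.69 0.   1.04 0.03]
```

View pics/w1.png

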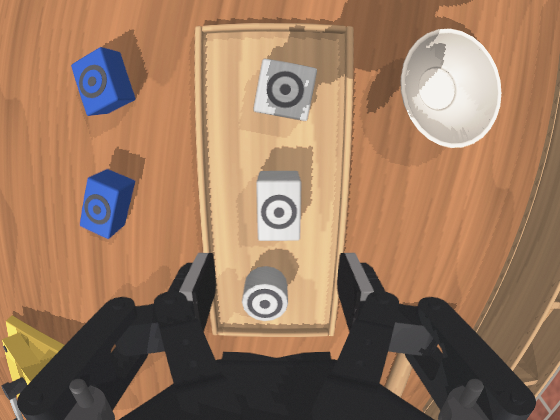

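The wrist view shows the oblong die between the fingers' column: top face corners at about (257,181), (299,181), (300,240), (259,240), with round die (265,295) and square die (285,88). I'll refine the position from these.

```bash
cat >> h.py <<'E'
def wray(d,uv):
    K=d['mtx']; q=(np.array(uv,float)-K[:2,2])/K[0,0]; th=np.linalg.norm(q); q=q/max(th,1e-9)*np.sin(th)
    E=d['extrinsics']; return E[:3,:3]@np.array([q[0],-q[1],-np.cos(th)]),E[:3,3]
def onplane(d,uv,p0,n):
    v,c=wray(d,uv); return c+v*((np.array(p0)-c)@n)/(v@n)
E
python3 - <<'E'
from h import *
d=load('w1'); n=np.array([0,0,1.])
C=[onplane(d,q,[0,0,.044],n) for q in((257,181),(299,181),(300,240),(259,240))]
C=np.array(C);print(C.round(4),C.mean(0),onplane(d,(278.5,212),[0,0,.044],n))
print(np.linalg.norm(C-np.roll(C,-1,0),axis=1), np.degrees(np.arctan2(*(C[1]-C[0])[1::-1])),np.degrees(np.arctan2(*(C[2]-C[3])[1::-1])),np.degrees(np.arctan2(*(C[0]-C[3])[1::-1])),np.degrees(np.arctan2(*(C[1]-C[2])[1::-1])))
E
```

```text
[[0.585  0.197  0.044 ]
 [0.616  0.203  0.044 ]
 [0.627  0.1558 0.044 ]
 [0.5948 0.1496 0.044 ]] [0.60571141 0.17634404 0.044     ] [0.60558149 0.17584271 0.044     ]
[0.03161529 0.0484449  0.03279696 0.0483847 ] 10.994480487857949 10.943294933071714 101.79456314165712 103.19162577468576
```

```bash
python3 -c "
from h import *
delta([.6047,.1785,.027],down(11.3))"
```

```text
shift cm [-0.51  0.2  11.22] rot [-0.002 -0.001 -0.005] t 1.65 width cm 5.97 F [-0.8  0.9 -0. ] 0.0
```

```bash
python3 -m creep '[[[-0.5,0.2,3,-0.002,-0.001,-0.005],[-0.5,0.2,6,-0.002,-0.001,-0.005],[-0.5,0.2,8,-0.002,-0.001,-0.005],[-0.5,0.2,9.5,-0.002,-0.001,-0.005],[-0.5,0.2,10.6,-0.002,-0.001,-0.005],[-0.5,0.2,11.2,-0.002,-0.001,-0.005],[-0.5,0.2,11.2,-0.002,-0.001,-0.005],[-0.5,0.2,11.2,-0.002,-0.001,-0.005]]]'; python3 -m creep '[[[0,0,0,0,0,0],[0,0,0,0,0,0],[0,0,0,0,0,0],[0,0,0,0,0,0],[0,0,0,0,0,0],[0,0,0,0,0,0],[0,0,0,0,0,0],[0,0,0,0,0,0]]]' 2.0 60;  python3 -c "
from h import *
delta([.6047,.1785,.14],down(11.3))"
```

```text
clock: 2.32
tcp_pos: [0.6058, 0.1799, 0.029]
eef_rot: [3.139, 0.001, 1.771]
ft_force: [0.2, -0.2, 1.0]
grip_width: 0.7
grip_force: 0.0
clock: 2.98
tcp_pos: [0.6068, 0.1795, 0.0301]
eef_rot: [3.137, 0.001, 1.77]
ft_force: [-1.2, -0.0, 6.1]
grip_width: 0.381
grip_force: 62.6
shift cm [ -0.06  -0.18 -10.99] rot [0.004 0.001 0.002] t 2.98 width cm 3.26 F [-1.2 -0.   6.1] 62.628031969070435
```

```bash
python3 -m creep '[[[0,0,-1,0,0,0],[0,0,-3,0,0,0],[0,0,-6,0,0,0],[0,0,-9,0,0,0],[0,0,-11,0,0,0],[0,0,-13,0,0,0],[0,0,-15,0,0,0],[0,0,-15,0,0,0]]]'; python3 -m creep '[[[0,0,0,0,0,0],[0,0,0,0,0,0]]]'
python3 - <<'E'
from h import *
d=grab('wrist','w2'); delta(O+holder()@[0,0,.16],htool())
cv2.imwrite('pics/w2c.png',cv2.resize(d['image'][180:420,160:400,::-1],None,fx=2.4,fy=2.4,interpolation=cv2.INTER_CUBIC))
E
```

```text
clock: 3.65
tcp_pos: [0.6081, 0.1798, 0.1832]
eef_rot: [3.131, 0.001, 1.77]
ft_force: [1.8, 1.1, -2.4]
grip_width: 0.377
grip_force: 61.7
clock: 3.82
tcp_pos: [0.604, 0.1789, 0.1767]
eef_rot: [-3.141, 0.001, 1.77]
ft_force: [0.5, 0.5, -3.6]
grip_width: 0.379
grip_force: 61.7
shift cm [-33.1  -16.02  -4.23] rot [-0.428 -0.11   0.505] t 3.87 width cm 3.25 F [ 0.4 -0.8 -2.3] 61.721084117889404
```

View pics/w2c.png

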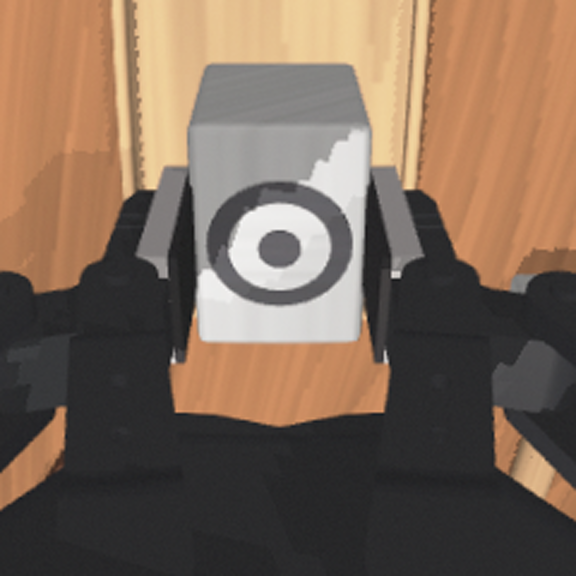

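The wrist view shows the die held square and upright between the pads, with its top corners in the crop at (190,125), (372,125), (360,342), (200,342).

Run:
```python
from h import *
A=cloud(load('s0')); print('yellow',A[152,313],'white knob tops',A[140+40,200+26-1])
d=load('w2'); s=r.state(); T=R.from_euler('xyz',s['eef_rot']); p=s['tcp_pos']; print(p)
E=d['extrinsics']; M=np.eye(4); Tm=np.eye(4);Tm[:3,:3]=T.as_matrix();Tm[:3,3]=p; M=np.linalg.inv(Tm)@E; print(M.round(4).tolist()); np.save('mount.npy',M)
d['extrinsics']=M
for z in(-.012,-.014,-.016):
  C=np.array([onplane(d,(160+u/2.4,180+v/2.4),[0,0,z],np.array([0,0,1.])) for u,v in((190,125),(372,125),(360,342),(200,342),(280,249))])*1000
  print(C.round(1).tolist(),C[:4].mean(0).round(1), np.linalg.norm(C[:4]-np.roll(C[:4],-1,0),axis=1).round(1))
```

```text
yellow [ 0.34834645 -0.13678288  0.09127573] white knob tops [ 0.654093   -0.15281683  0.14242509]
[0.60360809 0.17880357 0.17595585]
[[0.0007, 0.9533, 0.302, 0.0758], [1.0, 0.0002, -0.0032, -0.0002], [-0.0031, 0.302, -0.9533, -0.1439], [0.0, 0.0, 0.0, 1.0]]
[[20.8, -16.0, -12.0], [20.8, 17.5, -12.0], [-29.6, 17.6, -12.0], [-29.6, -16.3, -12.0], [-5.8, 0.6, -12.0]] [ -4.4   0.7 -12. ] [33.4 50.4 34.  50.3]
[[21.6, -15.7, -14.0], [21.6, 17.2, -14.0], [-28.0, 17.3, -14.0], [-28.0, -16.1, -14.0], [-4.5, 0.6, -14.0]] [ -3.2   0.7 -14. ] [32.9 49.6 33.4 49.6]
[[22.4, -15.5, -16.0], [22.4, 16.9, -16.0], [-26.4, 17.1, -16.0], [-26.4, -15.9, -16.0], [-3.3, 0.6, -16.0]] [ -2.    0.7 -16. ] [32.4 48.9 32.9 48.8]
```

```bash
python3 -m creep '[[[-33.1,-16,-4.2,-0.428,-0.11,0.505],[-33.1,-16,-4.2,-0.428,-0.11,0.505],[-33.1,-16,-4.2,-0.428,-0.11,0.505],[-33.1,-16,-4.2,-0.428,-0.11,0.505],[-33.1,-16,-4.2,-0.428,-0.11,0.505],[-33.1,-16,-4.2,-0.428,-0.11,0.505],[-33.1,-16,-4.2,-0.428,-0.11,0.505],[-33.1,-16,-4.2,-0.428,-0.11,0.505]]]'; python3 -m creep '[[[0,0,0,0,0,0],[0,0,0,0,0,0]]]'; python3 -c "
from h import *
delta(O+holder()@[0,0,.16],htool())"
```

```text
clock: 4.53
tcp_pos: [0.5193, -0.1416, 0.2132]
eef_rot: [2.708, -0.002, 1.258]
ft_force: [1.2, -0.5, -3.0]
grip_width: 0.376
grip_force: 61.7
clock: 4.7
tcp_pos: [0.5208, -0.1441, 0.2145]
eef_rot: [2.706, -0.003, 1.251]
ft_force: [0.2, -0.5, -2.8]
grip_width: 0.375
grip_force: 61.8
shift cm [-3.43  0.39 -0.32] rot [-0.     0.    -0.007] t 4.7 width cm 3.2 F [ 0.2 -0.5 -2.8] 61.77948474884033
```

```bash
python3 -m creep '[[[-3.2,0.4,0,0,0,-0.007],[-3.2,0.4,0,0,0,-0.007],[-3.2,0.4,0,0,0,-0.007],[-3.2,0.4,0,0,0,-0.007]]]'; python3 -m creep '[[[0,0,0,0,0,0],[0,0,0,0,0,0],[0,0,0,0,0,0]]]'
python3 - <<'E'
from h import *
d=grab('wrist','w3'); delta(O+holder()@[0,0,.16],htool())
s=r.state(); p=s['tcp_pos'];print(p,s['eef_rot'])
E
```

```text
clock: 5.03
tcp_pos: [0.5158, -0.1715, 0.2161]
eef_rot: [2.706, -0.0, 1.264]
ft_force: [-0.4, -0.1, -3.0]
grip_width: 0.378
grip_force: 61.8
clock: 5.28
tcp_pos: [0.5165, -0.1718, 0.2173]
eef_rot: [2.703, 0.001, 1.265]
ft_force: [0.7, -0.8, -1.4]
grip_width: 0.377
grip_force: 61.8
shift cm [-0.64 -0.18 -0.25] rot [ 0.003 -0.003  0.008] t 5.33 width cm 3.25 F [ 0.7 -0.2 -3. ] 61.76043748855591
[ 0.51657497 -0.17203842  0.21751228] [2.70271788e+00 6.22407999e-04 1.26499301e+00]
```

View pics/w3.png

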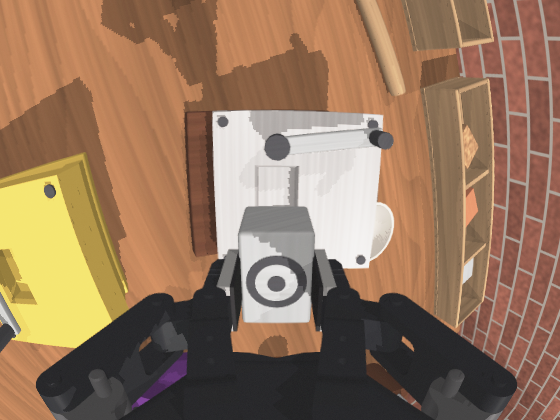

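The wrist view shows the die over the lower part of the aluminium plate: pocket edge at about (277,167), hub at (277,147), knob at (380,139), plate top corners near (212,111) and (382,116). I'll enlarge it to read these precisely.

Run:
```python
from h import *
d=load('w3'); cv2.imwrite('pics/w3c.png',cv2.resize(d['image'][100:215,200:400,::-1],None,fx=4,fy=4,interpolation=cv2.INTER_CUBIC))
```

```text
(no output)
```

View pics/w3c.png

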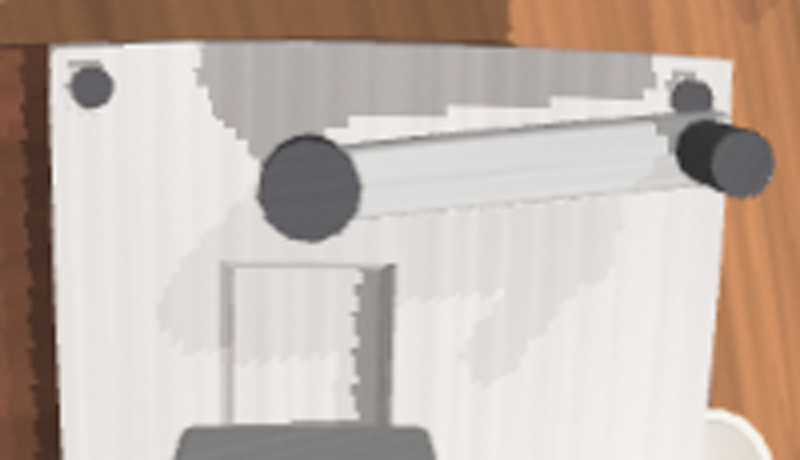

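The enlarged crop shows hub top centre at (310,187), mouth corners at (221,262) and (396,263), plate corners at (50,45) and (732,60), and knob top at (742,162).

Run:
```python
from h import *
d=load('w3'); n=np.array([0,0,1.]); H=holder(); E=d['extrinsics'].copy()
print('tcp from mount',(E@np.linalg.inv(np.load('mount.npy')))[:3,3],R.from_matrix((E@np.linalg.inv(np.load('mount.npy')))[:3,:3]).as_euler('xyz'))
for name,uv,h in (('hub(0,50)',(310,187),.0345),('TL(-60,80)',(50,45),0),('TR(100,80)',(732,60),0),('mL(-20.8,28.8)',(221,262),0),('mR(20.8,28.8)',(396,263),0),('knob',(742,162),.0565)):
    q=(200+uv[0]/4,100+uv[1]/4)
    P=onplane(d,q,O+H[:,2]*h,H[:,2]); print(name,(H.T@(P-O)*1000).round(1))
```

```text
tcp from mount [ 0.51733911 -0.17188721  0.21664   ] [ 2.70437621e+00 -5.78351399e-04  1.26571526e+00]
hub(0,50) [ 3.7 47.6 34.5]
TL(-60,80) [-56.3  76.8   0. ]
TR(100,80) [103.7  76.7   0. ]
mL(-20.8,28.8) [-16.7  25.3   0. ]
mR(20.8,28.8) [24.4 25.4 -0. ]
knob [87.7 57.8 56.5]
```

```bash
python3 -c "
from h import *
delta(O+holder()@[.002,-.0002,.038],htool())"
```

```text
shift cm [-7.000e-01 -1.000e-02  1.195e+01] rot [ 0.003 -0.003  0.008] t 5.33 width cm 3.25 F [ 0.7 -0.2 -3. ] 61.76043748855591
```

```bash
python3 -m creep '[[[-0.7,0,3,0.003,-0.003,0.008],[-0.7,0,6,0.003,-0.003,0.008],[-0.7,0,8,0.003,-0.003,0.008],[-0.7,0,10,0.003,-0.003,0.008],[-0.7,0,11,0.003,-0.003,0.008],[-0.7,0,11.6,0.003,-0.003,0.008],[-0.7,0,11.9,0.003,-0.003,0.008],[-0.7,0,11.9,0.003,-0.003,0.008]]]'; python3 -m creep '[[[0,0,0,0,0,0],[0,0,0,0,0,0],[0,0,0,0,0,0]]]'
python3 - <<'E'
from h import *
d=grab('wrist','w4'); delta(O+holder()@[0.002,-.0002,.038],htool())
cv2.imwrite('pics/w4c.png',cv2.resize(d['image'][140:340,180:420,::-1],None,fx=3,fy=3,interpolation=cv2.INTER_CUBIC))
E
```

```text
clock: 6.0
tcp_pos: [0.5628, -0.1951, 0.1102]
eef_rot: [2.705, 0.0, 1.255]
ft_force: [0.3, 0.4, -2.8]
grip_width: 0.376
grip_force: 61.7
clock: 6.25
tcp_pos: [0.563, -0.1954, 0.1113]
eef_rot: [2.703, 0.0, 1.255]
ft_force: [-0.8, -0.3, -1.6]
grip_width: 0.378
grip_force: 61.7
shift cm [ 0.12 -0.13  0.14] rot [ 0.002  0.001 -0.002] t 6.3 width cm 3.21 F [-0.  -0.1 -3.5] 61.674546003341675
```

View pics/w4c.png

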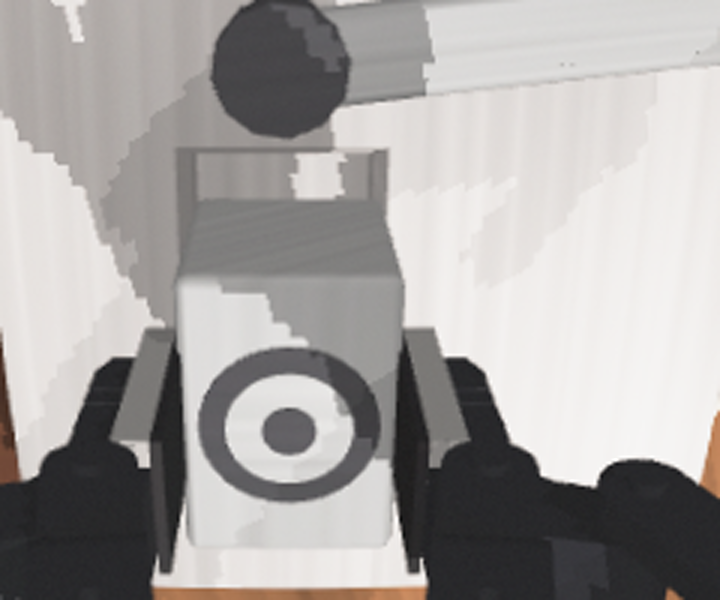

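The crop shows mouth edge corners at (177,149) and (389,149), hub (282,68), the die's lower front edge at (198,198)–(386,198) and top edge at (178,276)–(402,276). The die looks about 2 mm too far to the right (+x).

Run:
```python
from h import *
d=load('w4'); M=np.load('mount.npy'); n=np.array([0,0,1.])
s=r.state(); H=holder(); print('tcp in holder mm',(H.T@(s['tcp_pos']-O)*1000).round(1))
d['extrinsics']=M
f=lambda uv,z:(onplane(d,(180+uv[0]/3,140+uv[1]/3),[0,0,z],n)*1000).round(1)
for z in(.036,.0394,.042):
  a,b=f((177,149),z),f((389,149),z);h=f((282,68),z-.0345); print('mouth',z,a,b,'w',b[1]-a[1],'-> origin',a[0]-28.8,(a[1]+b[1])/2,' hub->',h[0]-50,h[1])
for z in(.022,.024,.026):
  a,b=f((198,198),z),f((386,198),z);print('die base',z,a,b,'->centre',a[0]-25,(a[1]+b[1])/2)
for z in(-.012,-.014,-.016):
  a,b,c,e=f((178,276),z),f((402,276),z),f((188,547),z),f((392,547),z);print('die top',z,'len',a[0]-c[0],'w',b[1]-a[1],'centre',(a+c)/2,(b[1]+a[1])/2)
```

```text
tcp in holder mm [ 3.3 -1.4 39.5]
mouth 0.036 [ 27.1 -20.9  36. ] [27.1 19.8 36. ] w 40.7 -> origin -1.6999999999999993 -0.5499999999999989  hub-> -0.8999999999999986 -0.6
mouth 0.0394 [ 26.2 -21.3  39.4] [26.2 20.1 39.4] w 41.400000000000006 -> origin -2.6000000000000014 -0.5999999999999996  hub-> -1.5 -0.6
mouth 0.042 [ 25.5 -21.6  42. ] [25.5 20.4 42. ] w 42.0 -> origin -3.3000000000000007 -0.6000000000000014  hub-> -2.0 -0.7
die base 0.022 [ 21.8 -15.8  22. ] [21.8 17.9 22. ] ->centre -3.1999999999999993 1.049999999999999
die base 0.024 [ 21.1 -16.   24. ] [21.1 18.2 24. ] ->centre -3.8999999999999986 1.0999999999999996
die base 0.026 [ 20.5 -16.2  26. ] [20.5 18.4 26. ] ->centre -4.5 1.0999999999999996
die top -0.012 len 50.3 w 32.9 centre [ -4.35 -16.3  -12.  ] 0.5499999999999998
die top -0.014 len 49.599999999999994 w 32.4 centre [ -3.1  -16.05 -14.  ] 0.5
die top -0.016 len 48.8 w 31.9 centre [ -1.9 -15.8 -16. ] 0.5499999999999998
```

```bash
python3 -m creep '[[[0.13,-0.17,0.3,0,0,0],[0.13,-0.17,0.7,0,0,0],[0.13,-0.17,1.1,0,0,0],[0.13,-0.17,1.4,0,0,0],[0.13,-0.17,1.6,0,0,0],[0.13,-0.17,1.8,0,0,0],[0.13,-0.17,1.9,0,0,0],[0.13,-0.17,1.9,0,0,0]]]'; python3 -c "
from h import *
s=r.state();print((holder().T@(s['tcp_pos']-O)*1000).round(1),(holder().T@s['ft_force']).round(1))"
```

```text
clock: 6.97
tcp_pos: [0.5693, -0.196, 0.0919]
eef_rot: [2.705, 0.0, 1.255]
ft_force: [0.0, 0.6, -3.7]
grip_width: 0.378
grip_force: 61.8
[ 0.8 -0.1 19.4] [-1.7  0.6 -3.3]
```

```bash
python3 -m creep '[[[0,0,0.15,0,0,0],[0,0,0.3,0,0,0],[0,0,0.45,0,0,0],[0,0,0.6,0,0,0],[0,0,0.7,0,0,0],[0,0,0.7,0,0,0]]]'; python3 -c "
from h import *
s=r.state();print((holder().T@(s['tcp_pos']-O)*1000).round(1),(holder().T@s['ft_force']).round(1))"
```

```text
clock: 7.47
tcp_pos: [0.5721, -0.1969, 0.0857]
eef_rot: [2.705, 0.0, 1.255]
ft_force: [0.2, 0.6, -2.5]
grip_width: 0.379
grip_force: 61.7
[ 0.9 -0.1 12.5] [-1.   0.6 -2.3]
```

```bash
python3 -m creep '[[[0,0,0.1,0,0,0],[0,0,0.2,0,0,0],[0,0,0.3,0,0,0],[0,0,0.4,0,0,0],[0,0,0.5,0,0,0],[0,0,0.5,0,0,0]]]'; python3 -c "
from h import *
s=r.state();print((holder().T@(s['tcp_pos']-O)*1000).round(1),(holder().T@s['ft_force']).round(1))"
```

```text
clock: 7.97
tcp_pos: [0.5741, -0.1976, 0.0812]
eef_rot: [2.705, 0.0, 1.255]
ft_force: [1.4, -0.8, -2.7]
grip_width: 0.379
grip_force: 61.7
[ 0.9 -0.1  7.5] [ 0.3 -0.3 -3.2]
```

```bash
python3 -m creep '[[[0,0,0.05,0,0,0],[0,0,0.1,0,0,0],[0,0,0.15,0,0,0],[0,0,0.15,0,0,0]]]'; python3 -m creep '[[[0,0,0.05,0,0,0],[0,0,0.1,0,0,0],[0,0,0.15,0,0,0],[0,0,0.15,0,0,0]]]';python3 -c "
from h import *
s=r.state();print((holder().T@(s['tcp_pos']-O)*1000).round(1),(holder().T@s['ft_force']).round(1))"
```

```text
clock: 8.3
tcp_pos: [0.5746, -0.1977, 0.08]
eef_rot: [2.705, 0.0, 1.255]
ft_force: [0.1, 0.5, -0.2]
grip_width: 0.383
grip_force: 61.9
clock: 8.63
tcp_pos: [0.5747, -0.1977, 0.08]
eef_rot: [2.706, -0.0, 1.255]
ft_force: [-11.0, 2.9, 13.7]
grip_width: 0.381
grip_force: 64.2
[ 1.  -0.   6.2] [-4.5 -0.6 17.2]
```

```bash
python3 -m creep '[[[0,0,0,0,0,0],[0,0,0,0,0,0],[0,0,0,0,0,0],[0,0,0,0,0,0],[0,0,0,0,0,0],[0,0,0,0,0,0]]]' 4.8; python3 -m creep '[[[0,0,-0.5,0,0,0],[0,0,-1.5,0,0,0],[0,0,-3,0,0,0],[0,0,-5,0,0,0],[0,0,-8,0,0,0],[0,0,-11,0,0,0],[0,0,-13,0,0,0],[0,0,-13,0,0,0]]]'; python3 -m creep '[[[0,0,0,0,0,0],[0,0,0,0,0,0],[0,0,0,0,0,0]]]'
python3 - <<'E'
from h import *
s=r.state();print((holder().T@(s['tcp_pos']-O)*1000).round(1),(holder().T@s['ft_force']).round(1))
w=grab('wrist','w5')
cv2.imwrite('pics/w5c.png',cv2.resize(w['image'][100:320,180:420,::-1],None,fx=2.7,fy=2.7,interpolation=cv2.INTER_CUBIC))
E
```

```text
clock: 9.13
tcp_pos: [0.5752, -0.1979, 0.0783]
eef_rot: [2.705, 0.0, 1.255]
ft_force: [0.5, -0.2, -0.3]
grip_width: 0.564
grip_force: 0.0
clock: 9.8
tcp_pos: [0.5245, -0.1817, 0.2022]
eef_rot: [2.696, 0.001, 1.255]
ft_force: [1.6, -0.4, 0.4]
grip_width: 0.561
grip_force: 0.0
clock: 10.05
tcp_pos: [0.5222, -0.1805, 0.195]
eef_rot: [2.708, -0.0, 1.255]
ft_force: [-0.4, 0.5, -0.3]
grip_width: 0.558
grip_force: 0.0
[-6.000e-01  1.000e-01  1.338e+02] [-0.6  0.3 -0. ]
```

View pics/w5c.png

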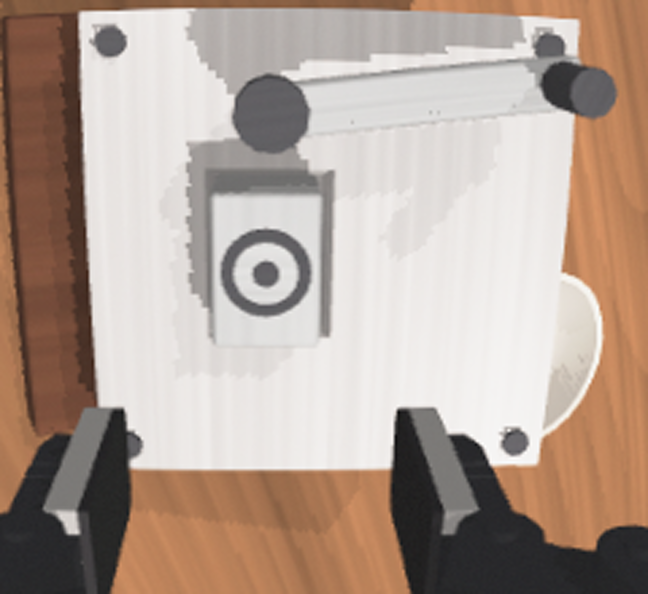

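The crop shows the die seated in the pocket at (267,270), its top square to the plate, and the lever still open with knob top at (594,92) and hub top at (271,114). I'll check the die's depth and the lever angle numerically.

```bash
cat >> h.py <<'E'
O2=O+holder()@[.0015,-.0015,0]; PIV=O2+holder()@[0,.05,0]
def ltool(q,off=0,z=.034): # straddle pose; off mm along closing tangent
    H=holder(); t=np.array([-np.cos(q),-np.sin(q),0]); p=np.array([.085*np.sin(q),.05-.085*np.cos(q),z])+t*off
    return O2+H@p, frame(-(H@t),-H[:,2])
E
python3 - <<'E'
from h import *
d=load('w5'); H=holder(); g=lambda u,v:(180+u/2.7,100+v/2.7)
def w3(u,v):
    a,b=g(u,v); Z=float(np.median(d['depth'][int(b)-1:int(b)+2,int(a)-1:int(a)+2])); ray,c=wray(d,(a,b)); K=d['mtx']; th=np.hypot(a-K[0,2],b-K[1,2])/K[0,0]
    return (H.T@(c+ray*Z/np.cos(th)-O)*1000).round(1)
for nm,u,v in(('top1',235,215),('top2',300,215),('top3',235,330),('top4',300,330),('face',400,300),('face',150,250),('face',150,350),('hub',271,114)): print(nm,w3(u,v))
hub=H.T@(onplane(d,g(271,114),O+H[:,2]*.0345,H[:,2])-O); kn=H.T@(onplane(d,g(594,92),O+H[:,2]*.0565,H[:,2])-O); k=kn-hub
print(hub,kn,k,np.arctan2(k[0],-k[1]))
C=np.array([H.T@(onplane(d,g(*q),O+H[:,2]*.02,H[:,2])-O) for q in((210,193),(322,193),(320,346),(216,346),(266,273))])*1000; print(C.round(1).tolist())
print(r.state()['joint_pos'].round(2));
E
python3 -c "
from h import *
delta(*ltool(1.65,z=.12)); delta(*ltool(1.65))"
```

```text
top1 [-7.2 15.2 20.5]
top2 [12.3 15.2 20.6]
top3 [ -7.5 -21.4  21.2]
top4 [ 12.8 -21.7  20.5]
face [ 47.2 -18.5   1. ]
face [-35.7  -1.1   0.9]
face [-37.2 -36.7   0.4]
hub [ 3.4 47.3 35. ]
[0.00340258 0.04725269 0.0345    ] [0.08795391 0.05775648 0.0565    ] [0.08455134 0.01050379 0.022     ] 1.694392848959032
[[-14.6, 21.8, 20.0], [18.9, 21.8, 20.0], [19.2, -27.3, 20.0], [-13.6, -27.2, 20.0], [2.2, -3.2, 20.0]]
[-0.44 -0.02  2.15  0.1   0.58 -0.2 ]
shift cm [5.53 8.69 1.33] rot [-0.003 -0.002 -1.652] t 10.1 width cm 4.74 F [ 0.5  0.2 -1.4] 0.0
shift cm [5.53 8.71 9.93] rot [-0.003 -0.002 -1.652] t 10.1 width cm 4.74 F [ 0.5  0.2 -1.4] 0.0
```

```bash
python3 -m creep '[[[3,4.5,0,0,0,-0.12],[3,4.5,0,0,0,-0.24],[5.5,8.7,0,0,0,-0.36],[5.5,8.7,0,0,0,-0.48],[5.5,8.7,0,0,0,-0.6],[5.5,8.7,0,0,0,-0.72],[5.5,8.7,0,0,0,-0.84],[5.5,8.7,0,0,0,-0.96]]]' 4.0 30;  python3 -c "
from h import *
delta(*ltool(1.69,z=.10))"
```

```text
clock: 10.77
tcp_pos: [0.6145, -0.1527, 0.2308]
eef_rot: [2.885, 0.352, 2.175]
ft_force: [0.3, -0.2, 0.6]
grip_width: 0.47
grip_force: 0.0
shift cm [0.23 0.27 3.27] rot [-0.002 -0.003 -0.725] t 10.77 width cm 4.02 F [ 0.3 -0.2  0.6] 0.0
```

```bash
python3 -m creep '[[[0.2,0.3,1,0,0,-0.12],[0.2,0.3,2,0,0,-0.24],[0.2,0.3,3.3,0,0,-0.36],[0.2,0.3,3.3,0,0,-0.48],[0.2,0.3,3.3,0,0,-0.6],[0.2,0.3,3.3,0,0,-0.725],[0.2,0.3,3.3,0,0,-0.725],[0.2,0.3,3.3,0,0,-0.725]]]';  python3 - <<'E'
from h import *
delta(*ltool(1.69,z=.034)); s=r.state(); print(s['joint_pos'].round(2))
d=grab('wrist','w6');cv2.imwrite('pics/w6c.png',cv2.resize(d['image'][120:380,150:410,::-1],None,fx=2.2,fy=2.2))
E
```

```text
clock: 11.43
tcp_pos: [0.6289, -0.1538, 0.2015]
eef_rot: [-3.09, 0.431, 2.948]
ft_force: [-0.4, -0.6, -0.4]
grip_width: 0.47
grip_force: 0.0
shift cm [0.06 0.03 6.63] rot [-0.001 -0.003 -0.01 ] t 11.43 width cm 4.02 F [-0.4 -0.6 -0.4] 0.0
[-0.3   0.16  1.94 -0.01  0.6  -1.66]
```

View pics/w6c.png

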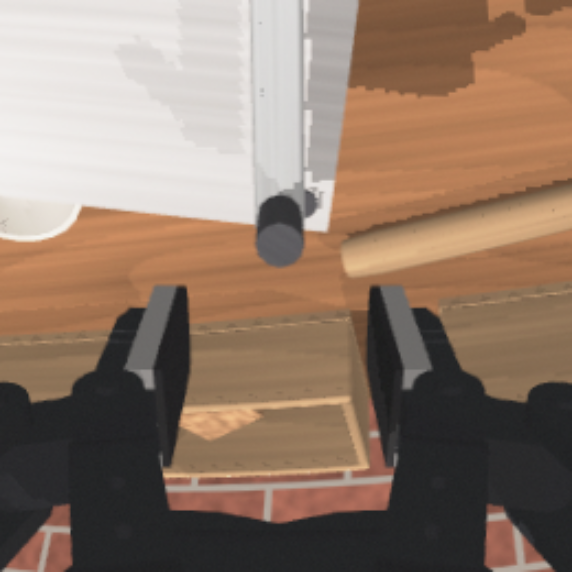

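The knob sits centred between the open fingers (knob top at about (280,240), fingers at 175 and 385). I'll descend, narrow the fingers around it and sweep about the pivot.

```bash
python3 -m creep '[[[0,0,1,0,0,-0.01],[0,0,2.5,0,0,-0.01],[0,0,4,0,0,-0.01],[0,0,5.2,0,0,-0.01],[0,0,6,0,0,-0.01],[0,0,6.4,0,0,-0.01],[0,0,6.5,0,0,-0.01],[0,0,6.5,0,0,-0.01]]]'; python3 -m creep '[[[0,0,0,0,0,0],[0,0,0,0,0,0],[0,0,0,0,0,0],[0,0,0,0,0,0],[0,0,0,0,0,0]]]' 2.2 20;  python3 -c "
from h import *
delta(*ltool(1.69,z=.034))"
```

```text
clock: 12.15
tcp_pos: [0.6556, -0.1626, 0.1441]
eef_rot: [-3.084, 0.433, 2.962]
ft_force: [0.5, -0.9, 0.1]
grip_width: 0.467
grip_force: 0.0
clock: 12.57
tcp_pos: [0.6557, -0.1625, 0.1449]
eef_rot: [-3.084, 0.434, 2.963]
ft_force: [1.1, -0.0, -1.0]
grip_width: 0.254
grip_force: 0.0
shift cm [0.23 0.05 0.3 ] rot [-0.001  0.001  0.003] t 12.57 width cm 2.17 F [ 1.1 -0.  -1. ] 0.0
```

```bash
python3 -m creep '[[[0.1,-1.0,0.1,0,0,0.12],[0.3,-2.0,0.1,0,0,0.24],[0.6,-3.0,0.1,0,0,0.36],[1.0,-3.9,0.1,0,0,0.48],[1.6,-4.8,0.1,0,0,0.6],[2.2,-5.6,0.1,0,0,0.72],[2.9,-6.3,0.1,0,0,0.84],[2.9,-6.3,0.1,0,0,0.84]]]';  python3 -c "
from h import *
delta(*ltool(.85,z=.034)); delta(*ltool(.1,z=.034)); delta(*ltool(0,.008,z=.034)); print(r.state()['grip_force'])"
```

```text
clock: 13.23
tcp_pos: [0.6161, -0.2203, 0.1341]
eef_rot: [2.845, 0.323, 2.058]
ft_force: [0.1, 0.5, 0.3]
grip_width: 0.259
grip_force: 0.0
shift cm [0.11 0.05 0.17] rot [-0.002  0.     0.   ] t 13.23 width cm 2.21 F [0.1 0.5 0.3] 0.0
shift cm [ 2.39 -5.74  0.18] rot [-0.002  0.001  0.75 ] t 13.23 width cm 2.21 F [0.1 0.5 0.3] 0.0
shift cm [ 3.6  -6.86  0.18] rot [-0.001  0.001  0.85 ] t 13.23 width cm 2.21 F [0.1 0.5 0.3] 0.0
0.0
```

```bash
python3 -m creep '[[[0.1,-1.0,0.1,0,0,0.12],[0.3,-2.0,0.1,0,0,0.24],[0.6,-3.0,0.1,0,0,0.36],[1.0,-3.9,0.1,0,0,0.48],[1.6,-4.8,0.1,0,0,0.6],[2.1,-5.5,0.1,0,0,0.72],[2.4,-5.7,0.1,0,0,0.75],[2.4,-5.7,0.1,0,0,0.75]]]';  python3 -c "
from h import *
s=r.state();print('F tool',R.from_euler('xyz',s['eef_rot']).inv().apply(s['ft_force']).round(1)); delta(*ltool(0,.005,z=.034))"
```

```text
clock: 13.9
tcp_pos: [0.561, -0.2297, 0.1101]
eef_rot: [2.708, 0.045, 1.352]
ft_force: [0.4, -0.6, -0.4]
grip_width: 0.259
grip_force: 0.0
F tool [-0.5  0.3  0.6]
shift cm [-0.03 -1.44  0.08] rot [-0.     0.001  0.106] t 13.9 width cm 2.21 F [ 0.4 -0.6 -0.4] 0.0
```

Now the last stretch to the stop, slowly, watching the force.

```bash
python3 -m creep '[[[0,-0.3,0,0,0,0.05],[0,-0.6,0,0,0,0.1],[0,-0.9,0,0,0,0.1],[0,-1.1,0,0,0,0.1],[0,-1.2,0,0,0,0.1],[0,-1.2,0,0,0,0.1]]]';  python3 -c "
from h import *
s=r.state();print('F tool',R.from_euler('xyz',s['eef_rot']).inv().apply(s['ft_force']).round(1)); delta(*ltool(0,.005,z=.034))"; python3 -m creep '[[[0,-0.1,0,0,0,0],[0,-0.2,0,0,0,0],[0,-0.2,0,0,0,0]]]';  python3 -c "
from h import *
s=r.state();print('F tool',R.from_euler('xyz',s['eef_rot']).inv().apply(s['ft_force']).round(1)); delta(*ltool(0,.005,z=.034))"
```

```text
clock: 14.4
tcp_pos: [0.5508, -0.2278, 0.1053]
eef_rot: [2.705, 0.003, 1.261]
ft_force: [0.5, -0.4, 0.9]
grip_width: 0.259
grip_force: 0.2
F tool [-0.2  0.9 -0.6]
shift cm [-0.04 -0.3   0.08] rot [0.    0.001 0.005] t 14.4 width cm 2.21 F [ 0.5 -0.4  0.9] 0.2414767351001501
clock: 14.65
tcp_pos: [0.5495, -0.2275, 0.1047]
eef_rot: [2.704, 0.003, 1.26]
ft_force: [2.1, 0.8, 1.3]
grip_width: 0.257
grip_force: 0.9
F tool [ 1.4  2.1 -0.4]
shift cm [-0.03 -0.14  0.08] rot [0.001 0.001 0.004] t 14.65 width cm 2.2 F [2.1 0.8 1.3] 0.8509883098304272
```

```bash
for i in 1; do python3 -m creep '[[[0,-0.1,0,0,0,0],[0,-0.2,0,0,0,0],[0,-0.2,0,0,0,0]]]';  python3 -c "
from h import *
s=r.state();print('F tool',R.from_euler('xyz',s['eef_rot']).inv().apply(s['ft_force']).round(1)); delta(*ltool(0,.005,z=.034))"; done; python3 -m creep '[[[0,-0.1,0,0,0,0],[0,-0.2,0,0,0,0],[0,-0.2,0,0,0,0]]]';  python3 -c "
from h import *
s=r.state();print('F tool',R.from_euler('xyz',s['eef_rot']).inv().apply(s['ft_force']).round(1)); delta(*ltool(0,.005,z=.034))"
```

```text
clock: 14.9
tcp_pos: [0.5492, -0.2275, 0.1048]
eef_rot: [2.701, 0.003, 1.259]
ft_force: [6.6, -0.7, -1.3]
grip_width: 0.259
grip_force: 2.5
F tool [1.4 5.3 3.9]
shift cm [-0.02 -0.13  0.1 ] rot [0.005 0.002 0.003] t 14.9 width cm 2.21 F [ 6.6 -0.7 -1.3] 2.548452392220497
clock: 15.15
tcp_pos: [0.549, -0.2276, 0.105]
eef_rot: [2.697, 0.004, 1.259]
ft_force: [9.3, -0.7, -1.9]
grip_width: 0.262
grip_force: 3.8
F tool [2.2 7.4 5.6]
shift cm [-0.   -0.12  0.12] rot [0.008 0.002 0.003] t 15.15 width cm 2.24 F [ 9.3 -0.7 -1.9] 3.751697838306427
```

The tool has stopped moving while the force rises, so the lever is at its stop. I'll open, retreat and verify by depth.

```bash
python3 -m creep '[[[0,0.4,0,0,0,0],[0,0.4,0,0,0,0],[0,0.4,0,0,0,0],[0,0.4,0,0,0,0],[0,0.4,0,0,0,0]]]' 4.0; python3 -m creep '[[[0,0,-1,0,0,0],[0,0,-3,0,0,0],[0,0,-6,0,0,0],[0,0,-9,0,0,0],[0,0,-12,0,0,0],[0,0,-12,0,0,0],[0,0,-12,0,0,0],[0,0,-12,0,0,0]]]'
python3 - <<'E'
from h import *
H=holder()
# heights above the face in holder grid from the wrist depth
d=grab('wrist','w7'); K=d['mtx']; Z=d['depth']; v,u=np.mgrid[:420,:560]; qx=(u-K[0,2])/K[0,0]; qy=(v-K[1,2])/K[0,0]; th=np.hypot(qx,qy)+1e-9
ray=np.stack([qx/th*np.tan(th),-qy/th*np.tan(th),-np.ones_like(th)],-1)*Z[...,None]
E=d['extrinsics']; P=((ray@E[:3,:3].T+E[:3,3]-O)@H)*1000
ok=(Z>0)&(abs(P[...,0])<100)&(abs(P[...,1])<85)
kn=ok&(P[...,2]>54)&(P[...,2]<61); hub=ok&(P[...,2]>33.5)&(P[...,2]<37.5)&(P[...,1]>25)
k=np.median(P[kn],0);h=np.median(P[hub],0); print('knob',k,kn.sum(),'hub',h,hub.sum(),'q',np.arctan2(*( (k-h)[[0,1]]*[1,-1])))
ar=ok&(P[...,2]>28.5)&(P[...,2]<33)&(P[...,1]<36)&(P[...,1]>-25); A=P[ar]; pf=np.polyfit(A[:,1],A[:,0],1); print('arm slope->q',-np.arctan(pf[0]),ar.sum())
t=ok&(P[...,2]>17)&(P[...,2]<24)&(abs(P[...,0])<30)&(abs(P[...,1])<35); T=P[t]; print('die top',T.min(0).round(1),T.max(0).round(1),np.median(T,0).round(1), 'plane',np.linalg.lstsq(np.c_[T[:,:2],np.ones(len(T))],T[:,2],rcond=None)[0])
f=ok&(abs(P[...,2])<3)&(P[...,0]>45); print('face z',np.median(P[f][:,2]))
E
```

```text
clock: 15.57
tcp_pos: [0.5481, -0.2269, 0.1036]
eef_rot: [2.707, 0.002, 1.259]
ft_force: [0.5, -0.3, -0.4]
grip_width: 0.471
grip_force: 0.0
clock: 16.23
tcp_pos: [0.5003, -0.2113, 0.213]
eef_rot: [2.705, 0.002, 1.259]
ft_force: [-0.2, 0.9, -0.4]
grip_width: 0.466
grip_force: 0.0
knob [  3.17660489 -37.3827894   56.92619423] 236 hub [ 3.02153856 47.01397072 34.96832143] 549 q 0.0018373473368645508
arm slope->q 0.004444382932519692 1336
die top [-14.6 -27.8  17.3] [18.5 22.7 23.5] [-5.8 -1.3 20.6] plane [-3.73542575e-03 -3.65614234e-03  2.05239292e+01]
face z 0.6502620559567975
```

The lever is at about 0.002–0.004 rad, and the die is home and flat with its top 20 mm above the face. The robot is clear of everything, so I'm handing in.

```bash
python3 -c "
from rig import job
print(job.sign_off())"
```

```text
the job is handed in; nothing more can be done
None
```

The oblong die is fully home, pattern up, in the aluminium stand's pocket with the lever shut across it (measured at about 0.004 rad), and the job was handed in at about 16 s; the hand-in returned no verdict.

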